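# Load a vial tray into the hooded dock until it trips the presence switch

## Task

Set the sample tray flat in the dock's lane, stand the glass vial upright in the tray's collar, then ease the tray under the hood until it is fully home against the end stop and holds the switch lever pressed. Push gently once you feel the stop, keep the vial standing, and leave the dropper bottle and the pellet die sleeve where they are.

Things in the scene. Friction and masses are not known exactly. Their poses are not given: they have to be found in the camera images.
- tray: Loose aluminium tray, 0.2 kg: plate 84 (x) x 46 (y) x 8 mm, an upright wall 4 mm thick across each x end, 22 mm high from the underside, and a round grey collar amid the plate. Origin: centre of underside; z up. Both ends alike: either goes in first. Take it by the collar from above, fingers closing along its y (the end walls obstruct x), fingertips about 3 mm above the plate.
- tray_ring (a point): Centre of the collar's floor, on the tray plate's top face, 8 mm above the tray's underside; moves with the tray. The collar is a round ring, 37 mm across outside, 29 mm inside, rising 16 mm above this point, with two grip flats 24 mm long on the tray's +y and -y sides, 38 mm apart.
- vial: Loose glass vial with white screw cap, 25 mm across, 50 mm tall; only the straight glass, up to 42 mm above the underside, gives a grip. Origin: centre of underside; z up. Starts upright on the mouse mat (2 mm thick) at the right. In the collar it rests on the tray plate and its lowest 16 mm are hidden: grip it above that.
- dock: Fixed dock 225 (x) x 76 (y) x 83 mm. Origin: centre of underside, on the bench; x along the lane, inwards; z up. Lane floor 6 mm above the bench; full-length rails 52 mm apart inside, 8 mm high above the floor. Open apron from x = -112 to -18 mm: the tray fits on it with its centre at x = -66 mm. Further in a white sheet hood covers the lane, open only to the front.
- dock_mouth (a point): Middle of the hood's front edge (dock x = -18 mm), at the lane floor's height. The hood is 70 mm wide inside, its roof 80 mm (underside) to 83 mm above the bench. With the tray home its near wall is 11 to 23 mm inside this edge, so a finger pushing it there must lean 25 to 50 degrees, its upper end back out of the hood. The tray slides with 1 to 2 N of friction.
- lever (a joint): Sprung switch lever, its roller hanging between the two pads of the end stop inside the hood; the stop's face is hidden, anywhere from dock x = 77 to 89 mm: feel for it. 0 rad at rest, roller 10 mm ahead of the face; grows as the tray's wall pushes it; about 0.45 with the tray on the stop, tripped above 0.37 (2 mm off). Springs back with 0.4 N, less than the tray's friction: the tray stays.
- dropper: Bystander: small amber bottle with a black rubber bulb, 34 mm across, 102 mm tall, standing on the mouse mat near the vial. Origin: centre of the underside.
- die_body: Bystander: steel pellet die sleeve, a cylinder 54 mm across, 44 mm tall, on the bench left of the dock. Origin: about the centre of the underside.
Things that resemble listed ones, but are neither listed nor needed, are in the scene too. Leave any blue look-alike of the vial alone.

How it is judged:
By the outcome, as a careful person would: the job done as asked, in the order asked, and still so for the second after the job is handed in, with the robot touching nothing.
It also fails if it takes over 67 s, if anything falls off the work surface, if the arm or the gripper's body presses on something with over 40 N, if the wrist force passes 120 N, or if a joint passes its speed limit or range.

## Robot

A 7-joint arm with a two-finger parallel gripper is mounted at the origin on a cart in front of the work surface, level with it; the furniture and walls round the work are solid. World frame = base frame: x ahead of the robot, y to its left, z up, the work surface at z = 0. Lengths are in mm, angles in rad, forces in N, time in s.
With the tool pointing down it reaches from about 350 to 900 mm from the base axis. Payload 7.2 kg.
Tool frame: the origin (TCP) lies at the very end of the fingers, on their centre line; the grasp point (between the pads) lies 19 mm behind it (pinch_z is the distance from the TCP to the grasp point, in mm); z points along the fingers, y is the line along which they close (so a half turn about z gives the same grasp; the last joint's range is limited). The gripper opens to 88 mm and grips with 3 to 60 N. Pads are 20 mm wide; open, the fingers measure 115 mm over their backs; the gripper's body (75 mm by 178 mm) begins 61 mm behind the grasp point.
Start: joints at [1.234, 0.411, -0.013, 1.596, 0.006, 1.134, -0.082], TCP at [165.972, -602.563, 222.653] pointing down, gripper open.
Joint ranges: [-2.95, 2.95], [-0.29, 1.99], [-1.47, 1.44], [0.14, 2.54], [-1.03, 4.17], [0.13, 1.85], [-2.86, 2.86]. Speed limits (rad/s): [2.39, 2.39, 3.01, 3.01, 3.14, 3.14, 3.14].

## Interface

Orientations are given as a rotation vector (axis times angle).
In Python, from bench import read_state, read_camera, get_calibration, finish_job, pinch_z gives the robot as it stands.
- The arm moves only by the tool play_rows, never from a script. Its argument "increments" is a list of rows, each a list of 5 numbers: the opening in per cent of the stroke, from 0 (shut) to 100 (fully open), then the shift along the tool's x, y, z in cm, then the turn about the tool's z in rad. In form: [[grip, x, y, z, roll], ...]. A call has 1 to 20 rows; each row is the pose to reach, as a shift and turn from the pose commanded when the call began, along the tool's axes at that moment; what a row does not reach only later rows make up. A row lasts 1/12 s, in which the tool goes at most 41.7 mm and 7.16 degrees, less where a joint would pass 70% of its speed; a pose out of reach is approached as far as the arm can. A call with a gripper value outside its range is refused whole. The fingers move at their own pace and stop on an object; the grip force is fixed at half the most. Time passes only in rows, so rows that repeat a pose let the fingers close. It gives the time, the measured TCP pose, the force, the opening and the grip force at its end, in the units of the state.
- read_state(): the state, without advancing time (a new reading comes with each control period).
- read_camera(name): name is "scene" or "top"; returns (picture, depth): 480x640x3 uint8, red, green, blue; 480x640 float32, mm along the optical axis (not along the pixel's ray), 0 where there is no reading.
- get_calibration(name): a dict with "intrinsics" (3x3 intrinsics, pixels), "D" ([k1, k2, p1, p2, k3] as OpenCV has them; the pictures are not rectified), "R" (3x3) and "t" (3): a world point X has camera coordinates R X + t. Camera axes: x right, y down, z forward; pixel columns grow to the right and rows downward; lengths in mm; the calibration is good to about 2 mm. A picture is of the moment at which its call begins. get_calibration takes no time and is no camera call.
- finish_job(): hands the job in; it is judged then, once.
The state is a dict: "time_s": time; "joint_pos": joint angles; "dq": joint speeds; "joint_efforts": joint torques, N m; "tcp_pos": TCP position; "tool_rot": TCP orientation; "contact_force": force on the tool from outside, world axes, zero at the start; "moment": the same for the moment, N m; "grip_width": finger opening in mm; "grip_force": force on a finger pad.
Only numpy, scipy, OpenCV 4.12 (cv2) and the standard library are available. Lean on these libraries where they do the work, as an engineer would, in place of code of your own. Each camera call takes 0.05 s, during which the arm holds its last target. There are 200 camera calls.

## Working session

There is one attempt and no reset: what is moved stays moved. The work goes in short steps, Python scripts to look and compute and a tool call to move; the robot and the scene stay as the last step left them, time stands still between calls to the robot, and variables do not carry over. Pictures are saved under pics/ and viewed, at most 10 in all, crops included, and the job is handed in when it is done.

Besides the shell and the picture viewer there is one more tool, called after ">>>" as name(argument=value, ...), one argument or row to a line, values as JSON. play_rows: Moves the arm, as the interface text tells. Its arguments: {"type":"object","properties":{"increments":{"type":"array"}},"required":["increments"]}

```bash
mkdir -p pics
python3 - <<'E'
from bench import *
import cv2,numpy as np
for n in ("scene","top"):
    p,d=read_camera(n); np.savez(f"pics/{n}0.npz",p=p,d=d); cv2.imwrite(f"pics/{n}0.png",p[:,:,::-1])
    c=get_calibration(n); print(n,{k:np.round(v,3).tolist() for k,v in c.items()})
s=read_state(); print({k:np.round(v,3).tolist() for k,v in s.items()}, pinch_z if not callable(pinch_z) else pinch_z())
E
```

```text
scene {'intrinsics': [[500.565, 0.0, 314.661], [0.0, 500.565, 234.183], [0.0, 0.0, 1.0]], 'D': [0.009, 0.0, 0.0, 0.0, 0.0], 'R': [[0.632, -0.775, 0.009], [-0.469, -0.391, -0.791], [0.617, 0.496, -0.611]], 't': [-236.188, 400.34, 492.223]}
top {'intrinsics': [[458.105, 0.0, 314.881], [0.0, 458.105, 233.768], [0.0, 0.0, 1.0]], 'D': [-0.039, 0.0, 0.0, 0.0, 0.0], 'R': [[0.011, -1.0, -0.003], [-0.988, -0.01, -0.153], [0.153, 0.005, -0.988]], 't': [188.198, 578.155, 836.342]}
{'time_s': 0.1, 'joint_pos': [1.234, 0.412, -0.013, 1.597, 0.006, 1.134, -0.082], 'dq': [-0.0, -0.002, -0.002, -0.003, -0.001, 0.001, 0.0], 'joint_efforts': [0.003, -58.91, 0.644, -29.171, -0.054, 0.014, 0.0], 'tcp_pos': [165.808, -602.156, 221.931], 'tool_rot': [-3.112, -0.421, 0.0], 'contact_force': [0.415, 0.136, -0.158], 'moment': [0.042, -0.025, -0.009], 'grip_force': 0.0, 'grip_width': 87.875} 18.700000000000003
```

View pics/scene0.png

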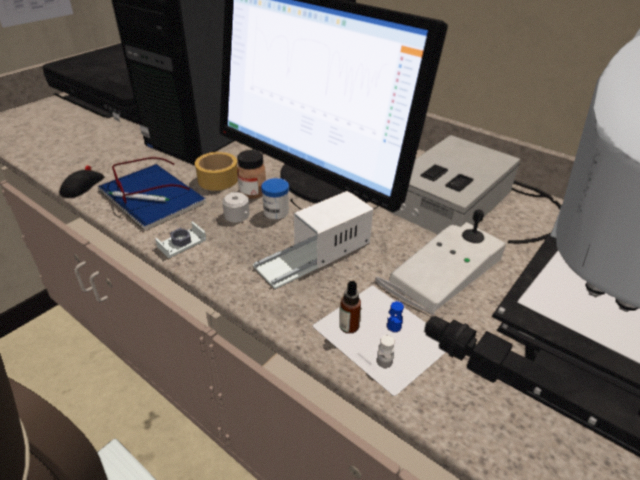

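View pics/top0.png

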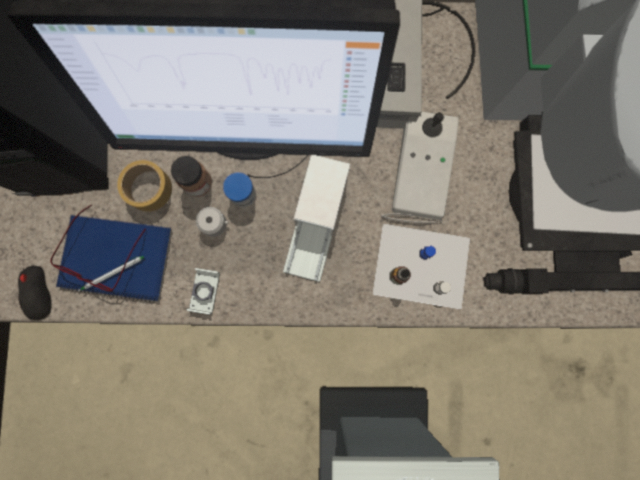

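The top view shows the tray at about (204,292), the dock at (318,217) with its apron toward the robot, and the die sleeve at (210,221). The dropper is at (401,274). There are two vial candidates: white-capped at (442,288) and blue at (428,252). The white cap on clear glass, at the right of the mat, fits the description. I'll confirm it in an enlarged crop.

```bash
cat > h.py <<'E'
import numpy as np,cv2
from bench import *
def ray(n,px,z):
    c=get_calibration(n);K,D,R,t=[np.array(c[k],float) for k in("intrinsics","D","R","t")]
    u=cv2.undistortPoints(np.array(px,float).reshape(-1,1,2),K,D).reshape(-1,2)
    d=np.c_[u,np.ones(len(u))]@R; o=-R.T@t
    return o+d*((z-o[2])/d[:,2])[:,None]
def proj(n,X):
    c=get_calibration(n);K,D,R,t=[np.array(c[k],float) for k in("intrinsics","D","R","t")]
    return cv2.projectPoints(np.array(X,float).reshape(-1,1,3),cv2.Rodrigues(R)[0],t,K,D)[0].reshape(-1,2)
def shot(n,name):
    p,d=read_camera(n);np.savez(f"pics/{name}.npz",p=p,d=d);return p,d
E
python3 - <<'E'
from h import *
def crop(n,x,y,w,h,W,H):
    p=np.load(f"pics/{n}0.npz")["p"][:,:,::-1]
    return cv2.resize(p[y:y+h,x:x+w],(W,H),interpolation=cv2.INTER_CUBIC)
a=crop("top",270,145,100,150,400,600); b=crop("top",178,260,50,60,250,300)
c=crop("top",370,225,100,80,375,300)
b=crop("top",170,260,80,60,400,300); c=crop("top",370,230,100,75,400,300)
cv2.imwrite("pics/m1.png",np.hstack([a,np.vstack([b,c])]))
a=crop("scene",245,185,140,105,800,600)[:, :]
a=cv2.resize(a,(480,360)); b=crop("scene",150,215,64,48,320,240); c=crop("scene",320,270,100,105,320,336)
o=np.zeros((600,800,3),np.uint8); o[:360,:480]=a; o[:240,480:]=b; o[264:600,480:]=c
cv2.imwrite("pics/m2.png",o)
E
```

```text
(no output)
```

View pics/m1.png

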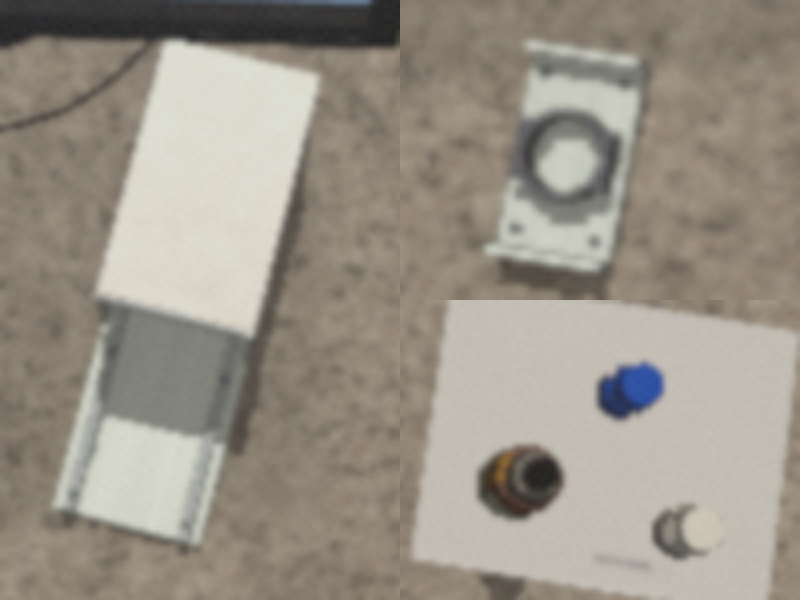

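View pics/m2.png

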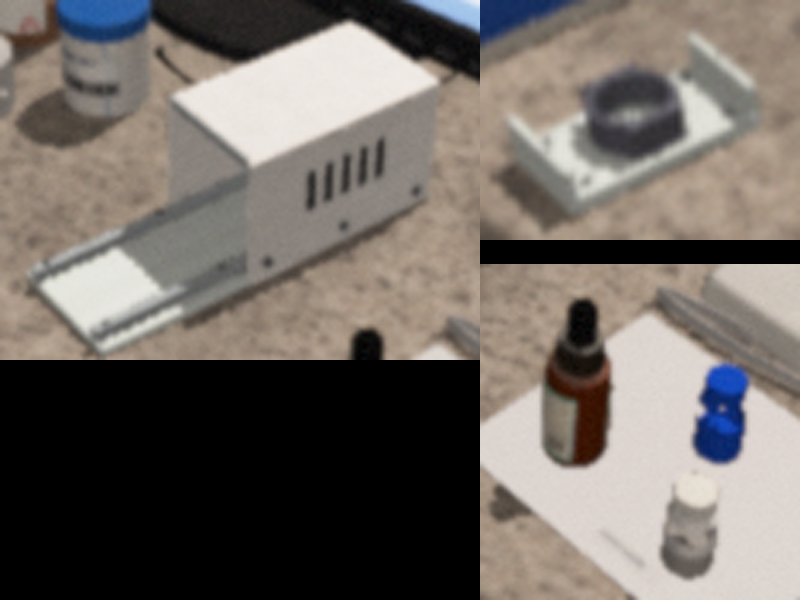

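The enlarged crops confirm the choices: the white-capped clear vial is at top px ≈ (445.4,287), while the blue look-alike at ≈ (429,251) stays put. The dropper is at ≈ (405,273). The tray collar is at top px ≈ (203.6,291). The hood corners are sharp in both views.

Run:
```python
from h import *
np.set_printoptions(precision=1,suppress=True)
def U(pts,s,o): return (np.array(pts,float)+.5)/s-.5+np.array(o)
# hood
T=ray("top",U([(163,40),(320,76),(252,338),(97,297)],4,(270,145)),83)
s=480/140
S=ray("scene",U([(345,22),(437,88),(248,165),(170,97)],s,(245,185)),83)
for n,P in(("top",T),("scene",S)):
    print(n,P[:,:2].tolist(),"edges",[np.linalg.norm(P[i]-P[(i+1)%4]) for i in range(4)])
    ax=(P[0]+P[1]-P[2]-P[3])[:2]; print("yaw deg",np.degrees(np.arctan2(ax[1],ax[0])),"mouth mid",((P[2]+P[3])/2)[:2],"side yaws",[np.degrees(np.arctan2(*(P[a]-P[b])[[1,0]])) for a,b in((0,3),(1,2))],"front", np.degrees(np.arctan2(*(P[3]-P[2])[[1,0]]))-90)
A=ray("top",U([(53,510),(200,548)],4,(270,145)),6); print("apron front z6",A[:,:2])
A=ray("scene",U([(30,278),(103,352)],s,(245,185)),6); print("apron front scene",A[:,:2])
print("vial",ray("top",U([(303,230)],4,(370,230)),52),ray("scene",U([(217,226)],3.2,(320,270)),52))
print("drop",ray("top",U([(142,172)],4,(370,230)),104))
print("blue",ray("top",U([(242,85)],4,(370,230)),52))
print("collar",ray("top",U([(170,157)],5,(170,260)),24),ray("scene",U([(153,97)],5,(150,215)),24))
W=ray("top",U([(130,43),(243,60),(90,250),(207,268)],5,(170,260)),22);print("walls",W[:,:2])
a=(W[0]+W[1]-W[2]-W[3])/2;print("tray yaw",np.degrees(np.arctan2(a[1],a[0])),np.linalg.norm(a), W.mean(0))
# refine by masks: white cap blob, collar dark blob, hood quad
for n in("top","scene"):
    z=np.load(f"pics/{n}0.npz");p=z["p"];d=z["d"]
    for nm,X in(("vialcap",[460 if 0 else ray('top',U([(303,230)],4,(370,230)),52)[0]][0]),):
        u=proj(n,X)[0];print(n,nm,u,d[int(round(u[1])),int(round(u[0]))])
    pts=[]
s=read_state();print(s["tcp_pos"],cv2.Rodrigues(np.array(s["tool_rot"]))[0])
```

```text
top [[721.6959239769147, 204.12490392382963], [704.7554317922231, 129.90281566969958], [579.2451994742485, 161.4060462198551], [597.7310569691685, 233.1277546058413]] edges [np.float64(76.13079968228016), np.float64(129.40352372176048), np.float64(74.06571663817837), np.float64(127.3124251592564)]
yaw deg -13.632909886630603 mouth mid [588.5 197.3] side yaws [np.float64(-13.168082344440391), np.float64(-14.090225878992236)] front -14.453088288625096
scene [[722.1322216442, 206.5479456577316], [700.901620613577, 128.5127587862455], [581.0513328990312, 164.38595293493927], [600.9973037156483, 234.79531655339713]] edges [np.float64(80.87168113863615), np.float64(125.10386694139113), np.float64(73.18005354585058), np.float64(124.38481540796786)]
yaw deg -14.899857826662656 mouth mid [591.  199.6] side yaws [np.float64(-13.126197533182086), np.float64(-16.66332053619038)] front -15.816671273320765
apron front z6 [[504.5 257.1]
 [486.5 184. ]]
apron front scene [[506.3 254.2]
 [489.2 184.8]]
vial [[476.1 -52.1  52. ]] [[478.4 -51.3  52. ]]
drop [[499.   33.3 104. ]]
blue [[544.4 -25.2  52. ]]
collar [[464.9 408.8  24. ]] [[468.3 413.5  24. ]]
walls [[509.1 427.1]
 [503.  382.4]
 [428.8 438.8]
 [422.6 393.1]]
tray yaw -7.9293247598089645 81.11925266360478 [465.9 410.4  22. ]
top vialcap [445.4 287.1] 860.769
scene vialcap [387.1 341.5] 727.56335
[ 165.8 -602.2  221.9] [[ 1.   0.3 -0. ]
 [ 0.3 -1.   0. ]
 [-0.  -0.  -1. ]]
```

>>> play_rows(
  increments=[
    [100,42,-45.7,0,0.408],
    [100,42,-45.7,0,0.408],
    [100,42,-45.7,0,0.408],
    [100,42,-45.7,0,0.408],
    [100,42,-45.7,0,0.408],
    [100,42,-45.7,0,0.408],
    [100,42,-45.7,0,0.408],
    [100,42,-45.7,0,0.408],
    [100,42,-45.7,0,0.408],
    [100,42,-45.7,0,0.408],
    [100,42,-45.7,0,0.408],
    [100,42,-45.7,0,0.408],
    [100,42,-45.7,0,0.408],
    [100,42,-45.7,0,0.408],
    [100,42,-45.7,0,0.408],
    [100,42,-45.7,0,0.408],
    [100,42,-45.7,0,0.408],
    [100,42,-45.7,0,0.408],
  ],
)

```text
time_s: 1.6
tcp_pos: [449.0, -51.0, 222.2]
tool_rot: [3.134, -0.218, -0.002]
contact_force: [0.0, -1.0, 0.1]
grip_width: 87.8
grip_force: 0.0
```

```bash
cat > go.py <<'E'
import sys
from h import *
def go(x,y,z,yaw):
    s=read_state();R=cv2.Rodrigues(np.array(s["tool_rot"],float))[0];d=np.array([x,y,z])-s["tcp_pos"]
    yc=np.degrees(np.arctan2(R[1,0],R[0,0]));r=np.radians((yc-yaw+90)%180-90)
    print("t",round(s["time_s"],2),"tcp",np.round(s["tcp_pos"],1),"tilt",np.round(R[:,2],3),"yaw",round(yc,2),"w",round(s["grip_width"],1),"q",np.round(s["joint_pos"],2),"F",np.round(s["contact_force"],1))
    print("-> cm",np.round(R.T@d/10,2),"roll",round(r,3))
if __name__=="__main__": go(*map(float,sys.argv[1:]))
E
python3 go.py 467 411 120 -8
```

```text
t 1.6 tcp [449.  -51.  222.2] tilt [-0.001 -0.    -1.   ] yaw -7.96 w 87.8 q [ 0.38  0.14 -0.41  1.97  0.07  1.04 -1.77] F [ 0.  -1.   0.1]
-> cm [ -4.6  -46.01  10.21] roll 0.001
```

>>> play_rows(
  increments=[
    [100,-4.6,-46,10.2,0],
    [100,-4.6,-46,10.2,0],
    [100,-4.6,-46,10.2,0],
    [100,-4.6,-46,10.2,0],
    [100,-4.6,-46,10.2,0],
    [100,-4.6,-46,10.2,0],
    [100,-4.6,-46,10.2,0],
    [100,-4.6,-46,10.2,0],
    [100,-4.6,-46,10.2,0],
    [100,-4.6,-46,10.2,0],
    [100,-4.6,-46,10.2,0],
    [100,-4.6,-46,10.2,0],
    [100,-4.6,-46,10.2,0],
    [100,-4.6,-46,10.2,0],
  ],
)

```text
time_s: 2.77
tcp_pos: [468.2, 410.0, 119.7]
tool_rot: [3.132, -0.219, -0.001]
contact_force: [-0.5, -0.4, 1.0]
grip_width: 87.4
grip_force: 0.0
```

```bash
python3 go.py 467 411 11 -8
python3 - <<'E'
from h import *
p,d=shot("scene","s1");p2,d2=shot("top","t1")
a=cv2.resize(p[150:300,110:260],(600,600),interpolation=cv2.INTER_CUBIC)[:,:,::-1]
cv2.imwrite("pics/s1.png",a)
E
```

```text
t 2.77 tcp [468.2 410.  119.7] tilt [-0.001 -0.002 -1.   ] yaw -8.01 w 87.4 q [-0.43  0.57 -0.53  1.68  0.33  0.99 -2.78] F [-0.5 -0.4  1. ]
-> cm [-0.12 -0.1  10.87] roll -0.0
```

View pics/s1.png

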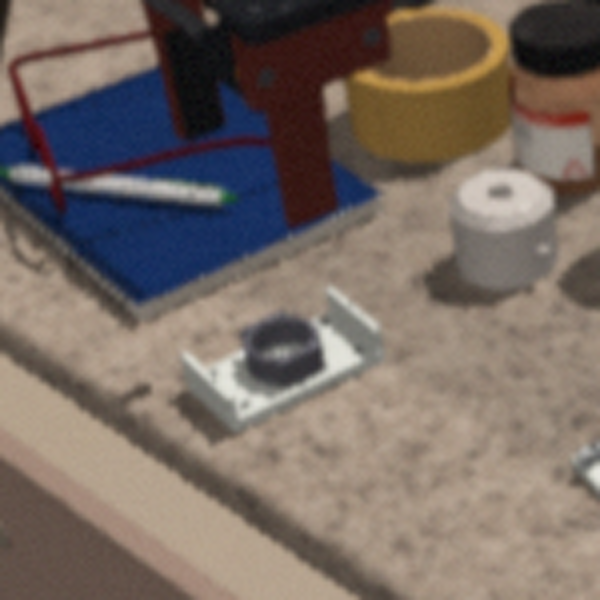

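The gripper is centred over the tray at crop px (285,350), with finger tips clear of the notebook and tray. I'll descend and grip.

>>> play_rows(
  increments=[
    [100,-0.1,-0.1,3.5,0],
    [100,-0.1,-0.1,7,0],
    [100,-0.1,-0.1,9.5,0],
    [100,-0.1,-0.1,10.8,0],
    [100,-0.1,-0.1,10.8,0],
    [100,-0.1,-0.1,10.8,0],
    [20,-0.1,-0.1,10.8,0],
    [20,-0.1,-0.1,10.8,0],
    [20,-0.1,-0.1,10.8,0],
    [20,-0.1,-0.1,10.8,0],
    [20,-0.1,-0.1,10.8,0],
    [20,-0.1,-0.1,10.8,0],
    [20,-0.1,-0.1,10.8,0],
    [20,-0.1,-0.1,10.8,0],
  ],
)

```text
time_s: 4.03
tcp_pos: [467.0, 412.9, 12.7]
tool_rot: [-3.133, 0.218, -0.0]
contact_force: [0.7, 0.8, -0.1]
grip_width: 38.2
grip_force: 0.7
```

```bash
python3 go.py 467 411 11 -8
```

```text
t 4.03 tcp [467.  412.9  12.7] tilt [ 0.     0.001 -1.   ] yaw -7.97 w 38.2 q [-0.5   0.69 -0.42  1.75  0.38  0.79 -2.82] F [ 0.7  0.8 -0.1]
-> cm [0.03 0.19 0.17] roll 0.001
```

>>> play_rows(
  increments=[
    [20,0,0,0,0],
    [20,0,0,0,0],
    [20,0,0,0,0],
    [20,0,0,-1,0],
    [20,0,0,-3,0],
    [20,0,0,-6,0],
    [20,0,0,-10,0],
    [20,0,0,-10,0],
    [20,0,0,-10,0],
  ],
)

```text
time_s: 4.78
tcp_pos: [468.0, 413.5, 115.5]
tool_rot: [-3.131, 0.219, -0.005]
contact_force: [0.3, -0.1, -3.0]
grip_width: 37.8
grip_force: 30.0
```

```bash
python3 go.py 542 209.5 112 -13.8
```

```text
t 4.78 tcp [468.  413.5 115.5] tilt [ 0.004  0.003 -1.   ] yaw -8.0 w 37.8 q [-0.46  0.56 -0.48  1.69  0.3   0.96 -2.76] F [ 0.3 -0.1 -3. ]
-> cm [10.16 19.17  0.32] roll 0.101
```

>>> play_rows(
  increments=[
    [20,1.5,3,0.3,0.02],
    [20,4,7,0.3,0.05],
    [20,6.5,11,0.3,0.08],
    [20,8.5,15,0.3,0.1],
    [20,9.6,18,0.3,0.101],
    [20,10.2,19.2,0.3,0.101],
    [20,10.2,19.2,0.3,0.101],
    [20,10.2,19.2,0.3,0.101],
    [20,10.2,19.2,0.3,0.101],
  ],
)

```text
time_s: 5.53
tcp_pos: [540.3, 209.1, 108.9]
tool_rot: [-3.119, 0.375, 0.003]
contact_force: [-0.1, 0.0, -1.8]
grip_width: 37.7
grip_force: 30.0
```

```bash
python3 go.py 542 209.5 112 -13.8
python3 - <<'E'
from h import *
for n in("scene","top"):
    p,d=shot(n,n+"2")
    if n=="scene": a=cv2.resize(p[140:300,230:390],(600,600),interpolation=cv2.INTER_CUBIC)[:,:,::-1]
    else: b=cv2.resize(p[150:310,280:333],(200,600),interpolation=cv2.INTER_CUBIC)[:,:,::-1]
cv2.imwrite("pics/m3.png",np.hstack([a,b]))
E
```

```text
t 5.53 tcp [540.3 209.1 108.9] tilt [-0.002  0.    -1.   ] yaw -13.72 w 37.7 q [-0.12  0.5  -0.44  1.8   0.26  0.9  -2.49] F [-0.1  0.  -1.8]
-> cm [ 0.15 -0.08 -0.31] roll 0.001
```

View pics/m3.png

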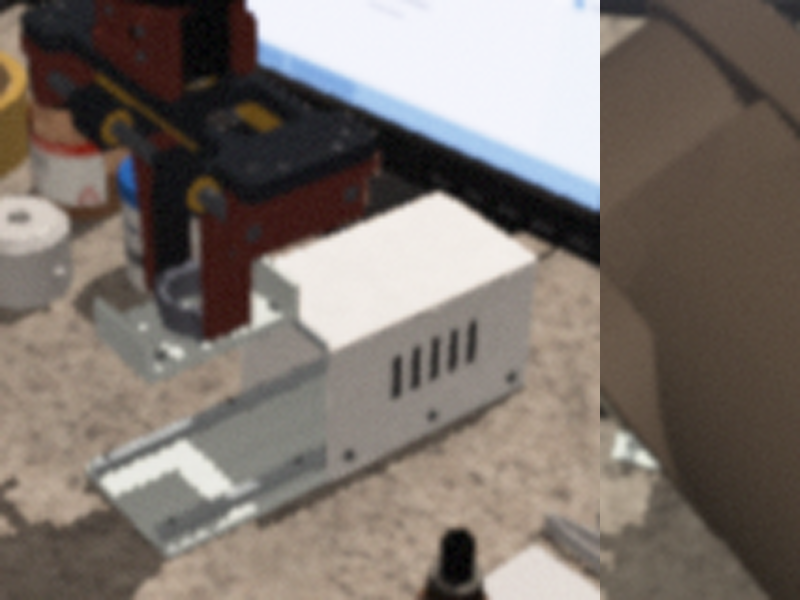

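The tray is held level over the apron. In the crop, the near wall's top corners are at about (97,298) and (150,350), and the far wall's at (254,259) and (298,292). The lane front is at (92,470) to (168,556). I'll compare these with the prediction from the TCP.

Run:
```python
from h import *
np.set_printoptions(precision=1,suppress=True)
tcp=np.array([540.3,209.1,108.9]);yaw=np.radians(-13.72)
X=np.array([np.cos(yaw),np.sin(yaw),0]);Y=np.array([-np.sin(yaw),np.cos(yaw),0]);Z=np.array([0,0,1.])
def W(x,y,z): return tcp-12.7*Z+x*X+y*Y+z*Z
pts=[W(-42,23,22),W(-42,-23,22),W(42,23,22),W(42,-23,22),W(-42,-23,0),W(0,0,24)]
s=3.75
print("pred crop",(proj("scene",pts)-[230,140]+.5)*s-.5)
obs=np.array([(97,298),(150,350),(254,259),(298,292)],float)
P=ray("scene",(obs+.5)/s-.5+[230,140],118.2)
for p,q in zip(P,pts): print("obs-pred in dock axes",(p-q)@X,(p-q)@Y)
yd=np.radians(-13.8)
```

```text
pred crop [[ 90.8 299.9]
 [146.2 349.6]
 [242.2 238.2]
 [300.1 283.5]
 [148.6 388.8]
 [196.  288.1]]
obs-pred in dock axes 3.025818516020882 -0.38516854239157794
obs-pred in dock axes 1.191624412568779 -1.200560151356145
obs-pred in dock axes -5.573392768938289 -17.40673444099509
obs-pred in dock axes -4.747220930710331 -4.80500203224316
```

>>> play_rows(
  increments=[
    [20,0.15,-0.13,0.5,0],
    [20,0.15,-0.13,3,0],
    [20,0.15,-0.13,5.5,0],
    [20,0.15,-0.13,7.2,0],
    [20,0.15,-0.13,7.8,0],
    [20,0.15,-0.13,8.1,0],
    [20,0.15,-0.13,8.3,0],
    [20,0.15,-0.13,8.5,0],
    [20,0.15,-0.13,8.5,0],
    [20,0.15,-0.13,8.5,0],
  ],
)

```text
time_s: 6.47
tcp_pos: [543.6, 209.5, 25.5]
tool_rot: [-3.118, 0.376, -0.002]
contact_force: [0.6, 0.7, -2.0]
grip_width: 37.7
grip_force: 30.0
```

```bash
python3 go.py 542.2 210 19 -13.8
```

```text
t 6.47 tcp [543.6 209.5  25.5] tilt [ 0.001  0.    -1.   ] yaw -13.76 w 37.7 q [-0.16  0.61 -0.39  1.85  0.33  0.74 -2.54] F [ 0.6  0.7 -2. ]
-> cm [-0.15 -0.01  0.65] roll 0.001
```

>>> play_rows(
  increments=[
    [20,-0.1,0,0.2,0],
    [20,-0.1,0,0.4,0],
    [20,-0.1,0,0.5,0],
    [20,-0.1,0,0.6,0],
    [20,-0.1,0,0.6,0],
    [20,-0.1,0,0.6,0],
  ],
)

```text
time_s: 6.97
tcp_pos: [542.1, 209.4, 18.7]
tool_rot: [3.119, -0.376, 0.0]
contact_force: [-0.4, -0.2, 0.4]
grip_width: 37.5
grip_force: 30.0
```

```bash
python3 go.py 542.2 210 19 -13.8
python3 - <<'E'
from h import *
p,d=shot("scene","scene3")
a=cv2.resize(p[170:290,240:400],(800,600),interpolation=cv2.INTER_CUBIC)[:,:,::-1]
cv2.imwrite("pics/m4.png",a)
E
```

```text
t 6.97 tcp [542.1 209.4  18.7] tilt [ 0. -0. -1.] yaw -13.77 w 37.5 q [-0.17  0.62 -0.39  1.86  0.33  0.73 -2.55] F [-0.4 -0.2  0.4]
-> cm [-0.01 -0.06 -0.03] roll 0.001
```

View pics/m4.png

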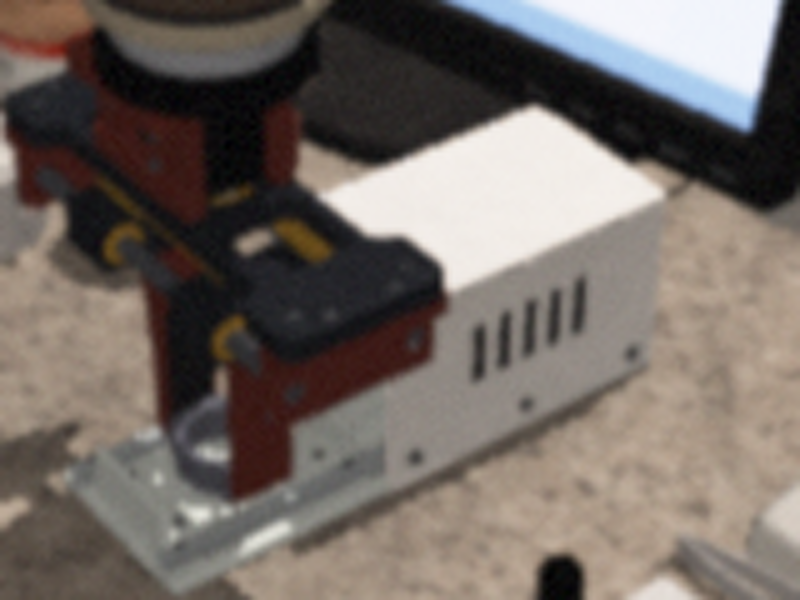

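The tray sits flat between the rails: TCP z is 18.7, as it should be, and its weight is off the wrist. I'll release, go up and move on to the vial.

>>> play_rows(
  increments=[
    [70,0,0,0,0],
    [70,0,0,0,0],
    [70,0,0,0,0],
    [70,0,0,0,0],
    [70,0,0,-0.5,0],
    [70,0,0,-3,0],
    [70,0,0,-7,0],
    [70,0,0,-11,0],
    [70,0,0,-15,0],
    [70,0,0,-16,0],
    [70,0,0,-16,0],
  ],
)

```text
time_s: 7.93
tcp_pos: [544.1, 210.6, 183.1]
tool_rot: [-3.116, 0.376, -0.01]
contact_force: [0.2, 0.2, -0.1]
grip_width: 61.6
grip_force: 0.0
```

```bash
python3 go.py 477 -52 130 -50;python3 go.py 477 -52 130 40; python3 go.py 477 -52 130 15
```

```text
t 7.93 tcp [544.1 210.6 183.1] tilt [ 0.007  0.002 -1.   ] yaw -13.77 w 61.6 q [-0.1   0.42 -0.46  1.73  0.21  1.04 -2.45] F [ 0.2  0.2 -0.1]
-> cm [-0.3  27.12  5.19] roll 0.632
t 7.93 tcp [544.1 210.6 183.1] tilt [ 0.007  0.002 -1.   ] yaw -13.77 w 61.6 q [-0.1   0.42 -0.46  1.73  0.21  1.04 -2.45] F [ 0.2  0.2 -0.1]
-> cm [-0.3  27.12  5.19] roll -0.938
t 7.93 tcp [544.1 210.6 183.1] tilt [ 0.007  0.002 -1.   ] yaw -13.77 w 61.6 q [-0.1   0.42 -0.46  1.73  0.21  1.04 -2.45] F [ 0.2  0.2 -0.1]
-> cm [-0.3  27.12  5.19] roll -0.502
```

```bash
python3 - <<'E'
from h import *
np.set_printoptions(precision=1,suppress=True)
tcp=np.array([542.1,209.4,18.7]);yaw=np.radians(-13.77)
X=np.array([np.cos(yaw),np.sin(yaw),0]);Y=np.array([-np.sin(yaw),np.cos(yaw),0])
px=np.array([(430,360),(440,300),(290,420),(290,490),(232,495)],float);px=(px+.5)/5-.5+[240,170]
A=ray("scene",px,0);B=ray("scene",px,100)
for a,b in zip(A,B):
    f=lambda p:(p-tcp)@Y+32
    s=f(a)/(f(a)-f(b));p=a+s*(b-a);print("x",(p-tcp)@X,"above tip",p[2]-18.7)
E
python3 go.py 477 -52 130 75
```

```text
x 70.64204700151551 above tip 32.41000965632885
x 74.47878032810655 above tip 58.15119582512541
x 7.958652134988972 above tip 35.04205683778818
x 7.480475920709356 above tip 2.455508110727255
x -17.470397889368748 above tip 13.23601080529394
t 7.93 tcp [544.1 210.6 183.1] tilt [ 0.007  0.002 -1.   ] yaw -13.77 w 61.6 q [-0.1   0.42 -0.46  1.73  0.21  1.04 -2.45] F [ 0.2  0.2 -0.1]
-> cm [-0.3  27.12  5.19] roll -1.549
```

Run:
```python
from h import *
np.set_printoptions(precision=1,suppress=True)
tcp=np.array([542.1,209.4,18.7]);yaw=np.radians(-13.77)
X=np.array([np.cos(yaw),np.sin(yaw),0]);Y=np.array([-np.sin(yaw),np.cos(yaw),0])
d=np.load("pics/scene3.npz")["d"];c=get_calibration("scene");K,D,R,t=[np.array(c[k],float) for k in("intrinsics","D","R","t")]
for px in [(425,355),(420,310),(300,400),(280,480),(240,480),(240,380),(420,260),(260,330),(20,120),(40,190)]:
    u=(np.array(px)+.5)/5-.5+[240,170];i=np.round(u).astype(int);z=d[i[1],i[0]]
    n=cv2.undistortPoints(u.reshape(1,1,2).astype(float),K,D).ravel();p=R.T@(np.r_[n,1]*z-t)-tcp
    print(px,"x",round(p@X,1),"y",round(p@Y,1),"z",round(p[2],1))
```

```text
(425, 355) x 29.2 y -80.3 z 85.1
(420, 310) x 22.2 y -85.8 z 110.4
(300, 400) x -20.9 y -79.1 z 89.5
(280, 480) x 5.8 y -28.2 z 5.5
(240, 480) x -11.7 y -28.7 z 14.9
(240, 380) x -10.3 y -28.6 z 59.7
(420, 260) x 26.4 y -79.9 z 125.2
(260, 330) x -32.9 y -74.9 z 120.9
(20, 120) x -32.5 y 71.8 z 121.8
(40, 190) x -25.9 y 73.9 z 88.3
```

>>> play_rows(
  increments=[
    [70,-0.1,4,0,-0.12],
    [70,-0.2,8,0,-0.24],
    [70,-0.3,12,0,-0.37],
    [70,-0.3,16,0,-0.5],
    [70,-0.3,20,0,-0.62],
    [70,-0.3,23,0,-0.75],
    [70,-0.3,25,0,-0.87],
    [70,-0.3,26.5,1,-1],
    [70,-0.3,27.1,2.5,-1.12],
    [70,-0.3,27.1,4,-1.25],
    [70,-0.3,27.1,5.2,-1.37],
    [70,-0.3,27.1,5.2,-1.5],
    [70,-0.3,27.1,5.2,-1.55],
    [70,-0.3,27.1,5.2,-1.55],
    [70,-0.3,27.1,5.2,-1.55],
  ],
)

```text
time_s: 9.18
tcp_pos: [474.0, -53.0, 125.7]
tool_rot: [-2.494, -1.908, 0.001]
contact_force: [-0.4, -0.3, 0.0]
grip_width: 61.7
grip_force: 0.0
```

```bash
python3 go.py 477 -52 21 75
```

```text
t 9.18 tcp [474.  -53.  125.7] tilt [-0.002  0.001 -1.   ] yaw 74.85 w 61.7 q [ 0.58  0.36 -0.69  2.02  0.3   0.86 -0.54] F [-0.4 -0.3  0. ]
-> cm [ 0.18  0.28 10.47] roll -0.003
```

>>> play_rows(
  increments=[
    [70,0.1,0.2,3,0],
    [70,0.2,0.25,6.5,0],
    [70,0.2,0.25,9,0],
    [70,0.2,0.25,10.2,0],
    [70,0.2,0.25,10.4,0],
    [70,0.2,0.25,10.4,0],
    [15,0.2,0.25,10.4,0],
    [15,0.2,0.25,10.4,0],
    [15,0.2,0.25,10.4,0],
    [15,0.2,0.25,10.4,0],
    [15,0.2,0.25,10.4,0],
    [15,0.2,0.25,10.4,0],
    [15,0.2,0.25,10.4,0],
    [15,0.2,0.25,10.4,0],
  ],
)

```text
time_s: 10.35
tcp_pos: [477.9, -51.9, 23.0]
tool_rot: [2.491, 1.913, 0.0]
contact_force: [-0.6, -0.5, 5.3]
grip_width: 24.4
grip_force: 30.0
```

```bash
python3 go.py 477 -52 21 75
```

```text
t 10.35 tcp [477.9 -51.9  23. ] tilt [ 0. -0. -1.] yaw 75.04 w 24.4 q [ 0.47  0.52 -0.58  2.09  0.47  0.66 -0.69] F [-0.6 -0.5  5.3]
-> cm [-0.04 -0.08  0.2 ] roll 0.001
```

>>> play_rows(
  increments=[
    [15,0,0,-0.5,0],
    [15,0,0,-2,0],
    [15,0,0,-5,0],
    [15,0,0,-9,0],
    [15,0,0,-12.5,0],
    [15,0,0,-14,0],
    [15,0,0,-14,0],
    [15,0,0,-14,0],
  ],
)

```text
time_s: 11.02
tcp_pos: [477.9, -52.0, 163.3]
tool_rot: [2.491, 1.912, 0.001]
contact_force: [-1.0, 0.4, -0.4]
grip_width: 24.1
grip_force: 30.0
```

```bash
python3 go.py 542.1 209.4 130 -13.8
python3 - <<'E'
from h import *
p,d=shot("scene","scene4")
u=proj("scene",read_state()["tcp_pos"])[0];print(u)
a=cv2.resize(p[int(u[1])-70:int(u[1])+50,int(u[0])-60:int(u[0])+60],(420,420),interpolation=cv2.INTER_CUBIC)
b=cv2.resize(p[190:290,245:345],(380,420),interpolation=cv2.INTER_CUBIC)
cv2.imwrite("pics/m5.png",np.hstack([a,b])[:,:,::-1])
E
```

```text
t 11.02 tcp [477.9 -52.  163.3] tilt [ 0.002 -0.001 -1.   ] yaw 75.02 w 24.1 q [ 0.61  0.31 -0.72  1.97  0.25  0.94 -0.5 ] F [-1.   0.4 -0.4]
-> cm [26.91 -0.56  3.32] roll 1.55
[395.58121178 285.86125168]
```

View pics/m5.png

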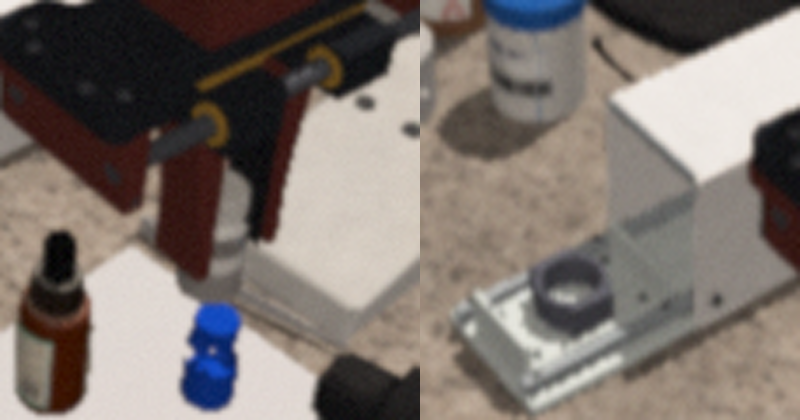

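The vial is held upright between the pads, and the tray lies flat in the lane, with its collar at about (573,292) in the crop's right panel. I'll measure the collar more finely with masks.

Run:
```python
from h import *
np.set_printoptions(precision=1,suppress=True)
s=np.load("pics/scene4.npz")["p"]; t,_=shot("top","top4")
out=[]
for n,p in(("scene",s),("top",t)):
    u=proj(n,[[542,209.5,22]])[0].astype(int);w=16
    c=p[u[1]-w:u[1]+w,u[0]-w:u[0]+w]
    b=cv2.resize(c,(400,400),interpolation=cv2.INTER_CUBIC)
    q=proj(n,[[542.1,209.4,30]])[0]; e=(q-(u-w)+.5)*12.5-.5
    b=b.copy();cv2.drawMarker(b,tuple(int(v) for v in e),(255,0,0),cv2.MARKER_CROSS,12,1)
    yaw=np.radians(-13.8);
    circ=[[542.1+18.5*np.cos(a),209.4+18.5*np.sin(a),30] for a in np.linspace(0,6.28,60)]
    for v in (proj(n,circ)-(u-w)+.5)*12.5-.5: cv2.circle(b,tuple(int(k) for k in v),1,(255,0,0),-1)
    out.append(b);print(n,u,q)
cv2.imwrite("pics/m6.png",np.hstack(out)[:,:,::-1])
```

```text
scene [284 259] [284.  256.2]
top [306 252] [306.9 252.2]
```

View pics/m6.png

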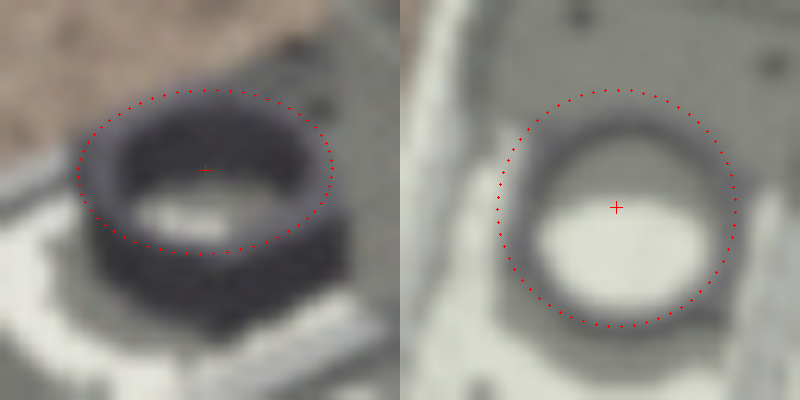

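>>> play_rows(
  increments=[
    [15,1.5,0,0,0],
    [15,4.5,-0.1,0,0],
    [15,8,-0.2,0,0],
    [15,11.5,-0.3,0,0],
    [15,15,-0.4,0,0],
    [15,18.5,-0.5,0,0],
    [15,22,-0.5,0,0],
    [15,24.5,-0.5,0.5,0],
    [15,26.2,-0.55,2,0],
    [15,26.9,-0.55,4,0],
    [15,26.9,-0.55,6,0],
    [15,26.9,-0.55,7,0],
    [15,26.9,-0.55,7,0],
    [15,26.9,-0.55,7,0],
    [15,26.9,-0.55,7,0],
  ],
)

```text
time_s: 12.37
tcp_pos: [542.1, 209.5, 93.1]
tool_rot: [2.492, 1.913, 0.001]
contact_force: [-0.7, 0.0, -0.2]
grip_width: 24.4
grip_force: 30.0
```

```bash
python3 go.py 542.1 209.2 56 75
python3 - <<'E'
from h import *
p,d=shot("scene","scene5")
E
```

```text
t 12.37 tcp [542.1 209.5  93.1] tilt [ 0.  0. -1.] yaw 75.02 w 24.4 q [ 0.04  0.58 -0.68  1.8   0.44  0.92 -1.09] F [-0.7  0.  -0.2]
-> cm [-0.03  0.01  3.71] roll 0.0
```

>>> play_rows(
  increments=[
    [15,0,0,1,0],
    [15,0,0,2.5,0],
    [15,0,0,3.5,0],
    [15,0,0,3.9,0],
    [15,0,0,4.2,0],
    [15,0,0,4.5,0],
    [15,0,0,4.8,0],
    [15,0,0,4.8,0],
  ],
)

```text
time_s: 13.08
tcp_pos: [541.7, 209.6, 44.4]
tool_rot: [-2.492, -1.913, 0.0]
contact_force: [1.3, -0.2, -0.2]
grip_width: 24.6
grip_force: 30.0
```

```bash
python3 go.py 542.1 209.2 35 75
python3 - <<'E'
from h import *
p,d=shot("scene","scene6")
u=proj("scene",[[542,209.5,40]])[0].astype(int)
cv2.imwrite("pics/m7.png",cv2.resize(p[u[1]-40:u[1]+40,u[0]-40:u[0]+60],(800,640),interpolation=cv2.INTER_CUBIC)[:600,:,::-1])
E
```

```text
t 13.08 tcp [541.7 209.6  44.4] tilt [-0. -0. -1.] yaw 75.05 w 24.6 q [ 0.01  0.64 -0.64  1.83  0.5   0.84 -1.14] F [ 1.3 -0.2 -0.2]
-> cm [-0.02  0.05  0.94] roll 0.001
```

The TCP is 6.6 mm below rim height with no vertical force, so the vial is inside the collar. I'll go on down.

>>> play_rows(
  increments=[
    [15,0,0,0.3,0],
    [15,0,0,0.5,0],
    [15,0,0,0.7,0],
    [15,0,0,0.8,0],
    [15,0,0,0.9,0],
    [15,0,0,0.9,0],
    [15,0,0,0.9,0],
  ],
)

```text
time_s: 13.72
tcp_pos: [541.7, 209.6, 35.6]
tool_rot: [2.492, 1.914, -0.0]
contact_force: [0.1, -0.8, -0.3]
grip_width: 24.4
grip_force: 30.0
```

>>> play_rows(
  increments=[
    [15,0,0,0.1,0],
    [15,0,0,0.15,0],
    [15,0,0,0.2,0],
    [15,0,0,0.2,0],
  ],
)

```text
time_s: 14.05
tcp_pos: [541.9, 209.8, 35.0]
tool_rot: [2.491, 1.913, 0.001]
contact_force: [-4.1, -1.9, 11.5]
grip_width: 24.2
grip_force: 30.0
```

>>> play_rows(
  increments=[
    [15,0,0,-0.1,0],
    [15,0,0,-0.1,0],
    [32,0,0,-0.1,0],
    [45,0,0,-0.1,0],
    [45,0,0,-0.1,0],
    [45,0,0,-0.1,0],
    [45,0,0,-0.1,0],
    [45,0,0,-1,0],
    [45,0,0,-3,0],
    [45,0,0,-6,0],
    [45,0,0,-10,0],
    [45,0,0,-12,0],
    [45,0,0,-12,0],
  ],
)

```text
time_s: 15.13
tcp_pos: [544.0, 211.3, 159.3]
tool_rot: [2.49, 1.912, 0.012]
contact_force: [-0.5, 0.4, 0.2]
grip_width: 39.5
grip_force: 0.0
```

```bash
python3 go.py 542.1 209.2 56 75
python3 - <<'E'
from h import *
np.set_printoptions(precision=1,suppress=True)
out=[]
for n in("scene","top"):
    p,d=shot(n,n+"7")
    u=proj(n,[[542,209.5,40]])[0].astype(int);print(n,u,"cap top pred z64",proj(n,[[542,209.5,64]]),"depth",d[u[1]-10:u[1]+6:3,u[0]])
    out.append(cv2.resize(p[u[1]-32:u[1]+32,u[0]-32:u[0]+32],(400,400),interpolation=cv2.INTER_CUBIC))
cv2.imwrite("pics/m8.png",np.hstack(out)[:,:,::-1])
E
```

```text
t 15.13 tcp [544.  211.3 159.3] tilt [ 0.007  0.003 -1.   ] yaw 75.06 w 39.5 q [ 0.08  0.5  -0.72  1.74  0.38  1.04 -1.04] F [-0.5  0.4  0.2]
-> cm [-0.3  -0.2  10.33] roll 0.001
scene [283 251] cap top pred z64 [[283.4 241.6]] depth [891.3 884.1 888.9 890.9 917.7 909.3]
top [306 251] cap top pred z64 [[306.5 250.2]] depth [338.2 338.1 338.1 338.9 338.4 338.4]
```

View pics/m8.png

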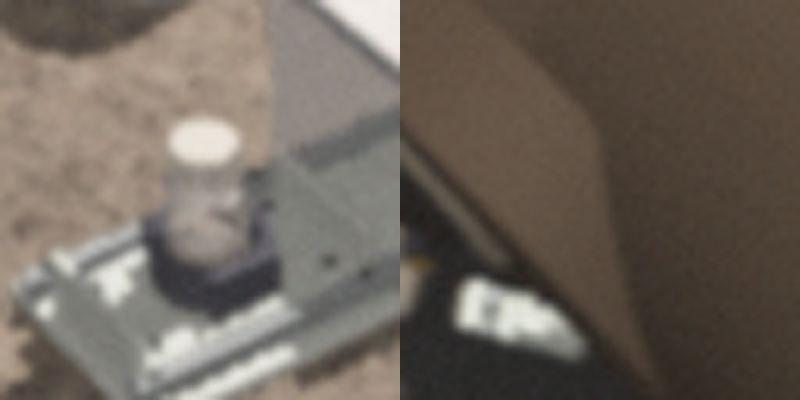

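The vial stands upright in the collar: its cap is at crop px (205,142), centred above the ring. The tray is still flat in the lane. Next I need the tool to lean. Rows can't command a lean, so I'll try a pose where the wrist limit forces one, in free space clear of the scene.

```bash
python3 go.py 440 -108 400 166
python3 - <<'E'
from h import *
# free space: highest things by depth in the scene view
for n in("scene","top"):
    d=np.load(f"pics/{n}0.npz")["d"];c=get_calibration(n);K,D,R,t=[np.array(c[k],float) for k in("intrinsics","D","R","t")]
    v,u=np.mgrid[0:480:4,0:640:4];z=d[v,u].ravel();m=z>0
    nn=cv2.undistortPoints(np.c_[u.ravel(),v.ravel()].astype(float)[:,None],K,D)[:,0]
    P=(np.c_[nn,np.ones(len(nn))]*z[:,None]-t)@R; P=P[m]
    for y0 in range(-500,600,100):
        q=P[(P[:,1]>y0)&(P[:,1]<y0+100)&(P[:,2]>130)]
        if len(q): print(n,y0,"tall from x",int(q[:,0].min()),"zmax",int(q[:,2].max()), "n",len(q))
E
```

```text
t 15.23 tcp [542.1 209.6 154.8] tilt [ 0.002  0.    -1.   ] yaw 75.03 w 39.4 q [ 0.08  0.5  -0.72  1.75  0.38  1.03 -1.04] F [ 0.  -0.2 -0.4]
-> cm [-33.3   -1.62 -24.55] roll 1.554
scene -400 tall from x 472 zmax 205 n 163
scene -300 tall from x 466 zmax 412 n 1147
scene -200 tall from x 32 zmax 472 n 635
scene -100 tall from x 34 zmax 457 n 864
scene 0 tall from x 65 zmax 409 n 522
scene 100 tall from x 728 zmax 409 n 802
scene 200 tall from x 742 zmax 410 n 594
scene 300 tall from x 747 zmax 407 n 394
scene 400 tall from x 749 zmax 390 n 307
scene 500 tall from x 742 zmax 375 n 232
top -400 tall from x 473 zmax 142 n 104
top -300 tall from x 465 zmax 393 n 435
top -200 tall from x 465 zmax 441 n 1460
top 0 tall from x 730 zmax 407 n 51
top 100 tall from x 730 zmax 409 n 618
top 200 tall from x 744 zmax 409 n 584
top 300 tall from x 744 zmax 408 n 576
top 400 tall from x 749 zmax 409 n 553
top 500 tall from x 742 zmax 409 n 489
```

>>> play_rows(
  increments=[
    [30,0,0,-4,-0.12],
    [30,-1,0,-8,-0.24],
    [30,-3,-0.5,-12,-0.36],
    [30,-6,-1,-15,-0.48],
    [30,-9,-1.5,-18,-0.6],
    [30,-12,-2,-20,-0.72],
    [30,-15,-2.5,-22,-0.84],
    [30,-18,-3,-24,-0.96],
    [30,-21,-3.5,-26,-1.08],
    [30,-24,-4,-28,-1.2],
    [30,-27,-4.5,-30,-1.32],
    [30,-30,-5,-32,-1.44],
    [30,-32,-5.5,-34,-1.55],
    [30,-33.4,-5.8,-34.5,-1.59],
    [30,-33.4,-5.8,-34.5,-1.59],
    [30,-33.4,-5.8,-34.5,-1.59],
    [30,-33.4,-5.8,-34.5,-1.59],
  ],
)

```text
time_s: 16.65
tcp_pos: [399.4, -98.1, 497.6]
tool_rot: [-0.384, -3.117, -0.001]
contact_force: [-0.0, 1.1, 0.0]
grip_width: 26.1
grip_force: 0.0
```

```bash
python3 go.py 400 -98 700 166.2
```

```text
t 16.65 tcp [399.4 -98.1 497.6] tilt [-0.001  0.001 -1.   ] yaw 165.94 w 26.1 q [ 1.01 -0.05 -0.81  1.52 -0.04  1.66  1.52] F [-0.   1.1  0. ]
-> cm [-2.000e-02  4.000e-02 -2.024e+01] roll -0.005
```

>>> play_rows(
  increments=[
    [30,0,0,-4,0],
    [30,0,0,-8,0],
    [30,0,0,-12,0],
    [30,0,0,-16,0],
    [30,0,0,-20,0],
    [30,0,0,-24,0],
    [30,0,0,-24,0],
    [30,0,0,-24,0],
  ],
)

```text
time_s: 17.32
tcp_pos: [402.1, -97.2, 606.4]
tool_rot: [0.374, 3.069, -0.006]
contact_force: [-0.5, 1.3, -0.5]
grip_width: 26.2
grip_force: 0.0
```

```bash
python3 go.py 400 -98 700 166.2
```

```text
t 17.32 tcp [402.1 -97.2 606.4] tilt [ 0.049 -0.01  -0.999] yaw 166.11 w 26.2 q [ 1.61 -0.04 -1.38  1.25 -0.04  1.85  1.55] F [-0.5  1.3 -0.5]
-> cm [-0.29 -0.1  -9.36] roll -0.002
```

>>> play_rows(
  increments=[
    [30,0,0,4,0],
    [30,0,0,8,0],
    [30,0,0,10,0],
    [30,0,0,10,0],
  ],
)

```text
time_s: 17.65
tcp_pos: [405.2, -98.2, 503.1]
tool_rot: [0.377, 3.074, -0.006]
contact_force: [0.1, -0.1, 0.6]
grip_width: 26.2
grip_force: 0.0
```

```bash
python3 go.py 400 -98 700 166.2
```

```text
t 17.65 tcp [405.2 -98.2 503.1] tilt [ 0.044 -0.009 -0.999] yaw 166.02 w 26.2 q [ 1.63 -0.15 -1.26  1.51 -0.15  1.63  1.69] F [ 0.1 -0.1  0.6]
-> cm [ -0.38  -0.08 -19.69] roll -0.003
```

>>> play_rows(
  increments=[
    [30,0,0,-4,0],
    [30,0,0,-8,0],
    [30,0,0,-12,0],
    [30,0,0,-16,0],
    [30,0,0,-20,0],
    [30,0,0,-24,0],
    [30,0,0,-28,0],
    [30,0,0,-32,0],
    [30,0,0,-36,0],
    [30,0,0,-40,0],
    [30,0,0,-44,0],
    [30,0,0,-48,0],
  ],
)

```text
time_s: 18.65
tcp_pos: [404.4, -100.0, 630.2]
tool_rot: [0.369, 3.017, -0.016]
contact_force: [-1.0, -0.1, -0.2]
grip_width: 26.0
grip_force: 0.0
```

```bash
python3 go.py 400 -98 700 166.2
```

```text
t 18.65 tcp [ 404.4 -100.   630.2] tilt [ 0.1   -0.023 -0.995] yaw 166.03 w 26.0 q [ 1.3  -0.05 -1.05  1.21 -0.05  1.85  1.55] F [-1.  -0.1 -0.2]
-> cm [-0.24  0.11 -6.99] roll -0.003
```

>>> play_rows(
  increments=[
    [30,0,0,-4,0],
    [30,0,0,-8,0],
    [30,0,0,-12,0],
    [30,0,0,-16,0],
  ],
)

```text
time_s: 18.98
tcp_pos: [402.3, -99.0, 653.3]
tool_rot: [0.361, 2.966, -0.024]
contact_force: [-0.6, 0.5, 0.1]
grip_width: 26.2
grip_force: 0.0
```

```bash
python3 go.py 400 -98 700 166.2
```

```text
t 18.98 tcp [402.3 -99.  653.3] tilt [ 0.15  -0.035 -0.988] yaw 166.1 w 26.2 q [ 1.08 -0.08 -0.82  1.19 -0.07  1.85  1.56] F [-0.6  0.5  0.1]
-> cm [-0.48  0.05 -4.65] roll -0.002
```

>>> play_rows(
  increments=[
    [30,0,0,-4,0],
    [30,0,0,-8,0],
    [30,0,0,-12,0],
    [30,0,0,-16,0],
  ],
)

```text
time_s: 19.32
tcp_pos: [397.3, -97.5, 675.8]
tool_rot: [0.353, 2.916, -0.032]
contact_force: [-0.4, 0.0, -0.5]
grip_width: 26.0
grip_force: 0.0
```

```bash
python3 go.py 400 -98 700 166.2
```

```text
t 19.32 tcp [397.3 -97.5 675.8] tilt [ 0.199 -0.046 -0.979] yaw 166.17 w 26.0 q [ 0.92 -0.11 -0.66  1.17 -0.08  1.85  1.56] F [-0.4  0.  -0.5]
-> cm [-0.76  0.02 -2.31] roll -0.0
```

>>> play_rows(
  increments=[
    [30,0,0,-4,0],
    [30,0,0,-8,0],
    [30,0,0,-12,0],
  ],
)

```text
time_s: 19.57
tcp_pos: [389.9, -95.9, 698.3]
tool_rot: [0.348, 2.866, -0.04]
contact_force: [0.2, 0.6, -0.2]
grip_width: 26.3
grip_force: 0.0
```

>>> play_rows(
  increments=[
    [30,0,0,-4,0],
    [30,0,0,-8,0],
    [30,0,0,-12,0],
  ],
)

```text
time_s: 19.82
tcp_pos: [380.2, -93.6, 720.4]
tool_rot: [0.341, 2.815, -0.048]
contact_force: [-0.4, 0.8, -0.5]
grip_width: 26.6
grip_force: 0.0
```

>>> play_rows(
  increments=[
    [30,0,0,-4,0],
    [30,0,0,-8,0],
    [30,0,0,-12,0],
  ],
)

```text
time_s: 20.07
tcp_pos: [368.1, -90.8, 742.1]
tool_rot: [0.336, 2.765, -0.056]
contact_force: [0.2, 1.3, -0.2]
grip_width: 26.3
grip_force: 0.0
```

>>> play_rows(
  increments=[
    [30,0,0,-4,0],
    [30,0,0,-8,0],
    [30,0,0,-12,0],
  ],
)

```text
time_s: 20.32
tcp_pos: [365.1, -90.6, 761.9]
tool_rot: [0.338, 2.72, -0.066]
contact_force: [-1.4, 0.2, 0.2]
grip_width: 26.2
grip_force: 0.0
```

```bash
python3 go.py 400 -98 700 166.2
```

```text
t 20.32 tcp [365.1 -90.6 761.9] tilt [ 0.381 -0.094 -0.92 ] yaw 165.82 w 26.2 q [ 0.36 -0.21 -0.19  1.1  -0.01  1.85  1.49] F [-1.4  0.2  0.2]
-> cm [-0.85  0.12  7.09] roll -0.007
```

>>> play_rows(
  increments=[
    [30,-3,0,-3,0],
    [30,-6,0,-6,0],
    [30,-9,0,-9,0],
  ],
)

```text
time_s: 20.57
tcp_pos: [398.1, -89.7, 783.7]
tool_rot: [0.308, 2.693, -0.065]
contact_force: [-0.1, 0.7, -0.6]
grip_width: 26.6
grip_force: 0.0
```

>>> play_rows(
  increments=[
    [30,-3,0,-3,0],
    [30,-6,0,-6,0],
    [30,-9,0,-9,0],
  ],
)

```text
time_s: 20.82
tcp_pos: [434.0, -104.8, 812.4]
tool_rot: [0.32, 2.642, -0.074]
contact_force: [0.0, 0.1, 0.4]
grip_width: 26.6
grip_force: 0.0
```

```bash
python3 go.py 400 -98 700 166.2
```

```text
t 20.82 tcp [ 434.  -104.8  812.4] tilt [ 0.452 -0.108 -0.886] yaw 166.13 w 26.6 q [ 1.19 -0.07 -0.91  0.85 -0.07  1.85  1.56] F [0.  0.1 0.4]
-> cm [ 8.29 -0.19  8.34] roll -0.001
```

>>> play_rows(
  increments=[
    [30,-3,0,-3,0],
    [30,-6,0,-6,0],
    [30,-9,0,-9,0],
  ],
)

```text
time_s: 21.07
tcp_pos: [450.8, -113.7, 834.1]
tool_rot: [0.328, 2.597, -0.082]
contact_force: [-0.5, -0.3, -0.2]
grip_width: 26.3
grip_force: 0.0
```

>>> play_rows(
  increments=[
    [30,-2,0,-3,0],
    [30,-4,0,-6,0],
    [30,-6,0,-9,0],
  ],
)

```text
time_s: 21.32
tcp_pos: [452.9, -114.0, 859.5]
tool_rot: [0.312, 2.546, -0.082]
contact_force: [-0.8, -0.3, 0.0]
grip_width: 26.6
grip_force: 0.0
```

```bash
python3 go.py 434 235 500 166.2
```

```text
t 21.32 tcp [ 452.9 -114.   859.5] tilt [ 0.532 -0.124 -0.837] yaw 165.85 w 26.6 q [ 1.15 -0.01 -1.    0.72  0.04  1.85  1.5 ] F [-0.8 -0.3  0. ]
-> cm [28.33 33.14 24.76] roll -0.006
```

```bash
python3 go.py 440 234 250 166.2
```

```text
t 21.32 tcp [ 452.9 -114.   859.5] tilt [ 0.532 -0.124 -0.837] yaw 165.85 w 26.6 q [ 1.15 -0.01 -1.    0.72  0.04  1.85  1.5 ] F [-0.8 -0.3  0. ]
-> cm [41.49 32.98 46.03] roll -0.006
```

>>> play_rows(
  increments=[
    [0,2,1.6,2.2,0],
    [0,41.5,33,46,0],
    [0,41.5,33,46,0],
    [0,41.5,33,46,0],
    [0,41.5,33,46,0],
    [0,41.5,33,46,0],
    [0,41.5,33,46,0],
    [0,41.5,33,46,0],
    [0,41.5,33,46,0],
    [0,41.5,33,46,0],
    [0,41.5,33,46,0],
    [0,41.5,33,46,0],
    [0,41.5,33,46,0],
    [0,41.5,33,46,0],
    [0,41.5,33,46,0],
    [0,41.5,33,46,0],
    [0,41.5,33,46,0],
    [0,41.5,33,46,0],
    [0,41.5,33,46,0],
    [0,41.5,33,46,0],
  ],
)

```text
time_s: 22.98
tcp_pos: [444.1, 180.4, 350.3]
tool_rot: [0.307, 2.548, -0.082]
contact_force: [0.3, -0.3, -0.1]
grip_width: 0.2
grip_force: 0.0
```

```bash
python3 go.py 455 230.5 100 166.2
```

```text
t 22.98 tcp [444.1 180.4 350.3] tilt [ 0.532 -0.123 -0.838] yaw 166.12 w 0.2 q [-0.24 -0.15 -0.54  2.07  0.51  0.94  0.3 ] F [ 0.3 -0.3 -0.1]
-> cm [13.78  4.96 20.93] roll -0.001
```

>>> play_rows(
  increments=[
    [0,1.4,0.5,2,0],
    [0,13.8,5,20.9,0],
    [0,13.8,5,20.9,0],
    [0,13.8,5,20.9,0],
    [0,13.8,5,20.9,0],
    [0,13.8,5,20.9,0],
    [0,13.8,5,20.9,0],
    [0,13.8,5,20.9,0],
    [0,13.8,5,20.9,0],
    [0,13.8,5,20.9,0],
    [0,13.8,5,20.9,0],
  ],
)

```text
time_s: 23.9
tcp_pos: [456.8, 230.4, 104.5]
tool_rot: [0.31, 2.545, -0.08]
contact_force: [0.2, 0.5, 0.5]
grip_width: 0.3
grip_force: 0.0
```

```bash
python3 go.py 462 229 17 166.2
```

```text
t 23.9 tcp [456.8 230.4 104.5] tilt [ 0.534 -0.123 -0.837] yaw 165.93 w 0.3 q [-0.41  0.35 -0.6   2.3   1.26  0.77 -0.68] F [0.2 0.5 0.5]
-> cm [ 4.34 -0.1   7.61] roll -0.005
```

>>> play_rows(
  increments=[
    [0,1,0,2,0],
    [0,2.5,-0.1,4.5,0],
    [0,3.7,-0.1,6.5,0],
    [0,4.3,-0.1,7.5,0],
    [0,4.3,-0.1,7.5,0],
    [0,4.3,-0.1,7.5,0],
    [0,4.3,-0.1,7.5,0],
  ],
)

```text
time_s: 24.48
tcp_pos: [461.7, 229.1, 18.1]
tool_rot: [0.31, 2.545, -0.08]
contact_force: [0.3, -0.3, 0.3]
grip_width: 0.6
grip_force: 0.0
```

```bash
python3 go.py 490.6 221.5 17 166.2; python3 go.py 587.7 197.7 17 166.2
```

```text
t 24.48 tcp [461.7 229.1  18.1] tilt [ 0.534 -0.123 -0.837] yaw 165.94 w 0.6 q [-0.47  0.55 -0.53  2.33  1.57  0.79 -1.01] F [ 0.3 -0.3  0.3]
-> cm [-2.44 -0.06  1.73] roll -0.005
t 24.48 tcp [461.7 229.1  18.1] tilt [ 0.534 -0.123 -0.837] yaw 165.94 w 0.6 q [-0.47  0.55 -0.53  2.33  1.57  0.79 -1.01] F [ 0.3 -0.3  0.3]
-> cm [-10.8   -0.06   7.21] roll -0.005
```

>>> play_rows(
  increments=[
    [0,-0.84,0,0.55,0],
    [0,-1.67,0,1.1,0],
    [0,-2.34,0,1.53,0],
    [0,-2.68,0,1.75,0],
    [0,-3.01,0,1.97,0],
    [0,-3.35,0,2.19,0],
    [0,-3.68,0,2.41,0],
    [0,-4.02,0,2.63,0],
    [0,-4.35,0,2.85,0],
    [0,-4.69,0,3.07,0],
    [0,-5.02,0,3.29,0],
  ],
)

```text
time_s: 25.4
tcp_pos: [519.4, 214.5, 16.0]
tool_rot: [0.308, 2.547, -0.082]
contact_force: [-3.3, 1.9, 1.8]
grip_width: 0.5
grip_force: 1.7
```

```bash
python3 go.py 587.7 197.7 17 166.2
python3 - <<'E'
from h import *
p,d=shot("scene","scene8"); a=np.load("pics/scene7.npz")["p"]
# vial cap blob: bright, near-white, outside hood; track by template
u=proj("scene",[[542,209.5,60]])[0].astype(int);T=a[u[1]-10:u[1]+8,u[0]-8:u[0]+9]
r=cv2.matchTemplate(p[200:280,240:340],T,cv2.TM_CCOEFF_NORMED);_,m,_,l=cv2.minMaxLoc(r)
q=np.array(l)+[240,200]+[8,10];print("score",m,"px",q,"moved px",q-u,"pred for 30mm",proj("scene",[[542+.971*28,209.5-.2385*28,60]])[0]-u)
E
```

```text
t 25.4 tcp [519.4 214.5  16. ] tilt [ 0.532 -0.123 -0.838] yaw 166.05 w 0.5 q [-0.39  0.58 -0.48  2.26  1.6   0.72 -0.89] F [-3.3  1.9  1.8]
-> cm [-5.94 -0.02  3.76] roll -0.003
score 0.9525938630104065 px [295 237] moved px [12 -6] pred for 30mm [13.2267307  -5.37558713]
```

>>> play_rows(
  increments=[
    [0,-0.34,0,0.2,0],
    [0,-0.68,0,0.42,0],
    [0,-1.01,0,0.62,0],
    [0,-1.36,0,0.84,0],
    [0,-1.7,0,1.05,0],
    [0,-2.04,0,1.26,0],
    [0,-2.37,0,1.47,0],
    [0,-2.71,0,1.68,0],
    [0,-3.05,0,1.89,0],
    [0,-3.39,0,2.1,0],
    [0,-3.73,0,2.31,0],
    [0,-4.07,0,2.52,0],
    [0,-4.4,0,2.73,0],
    [0,-4.74,0,2.95,0],
    [0,-5.08,0,3.16,0],
  ],
)

```text
time_s: 26.7
tcp_pos: [577.6, 200.2, 17.4]
tool_rot: [0.309, 2.547, -0.082]
contact_force: [-1.0, 0.1, -0.9]
grip_width: 0.3
grip_force: 0.5
```

```bash
python3 go.py 587.7 197.7 17 166.2
```

```text
t 26.7 tcp [577.6 200.2  17.4] tilt [ 0.532 -0.123 -0.838] yaw 166.03 w 0.3 q [-0.32  0.6  -0.43  2.17  1.6   0.66 -0.76] F [-1.   0.1 -0.9]
-> cm [-0.85 -0.01  0.6 ] roll -0.003
```

>>> play_rows(
  increments=[
    [0,-0.17,0,0.11,0],
    [0,-0.33,0,0.22,0],
    [0,-0.5,0,0.33,0],
    [0,-0.67,0,0.43,0],
    [0,-0.84,0,0.54,0],
    [0,-0.92,0,0.6,0],
  ],
)

```text
time_s: 27.2
tcp_pos: [588.2, 197.7, 17.4]
tool_rot: [0.309, 2.547, -0.082]
contact_force: [-1.4, 0.8, -0.4]
grip_width: 0.6
grip_force: 0.7
```

>>> play_rows(
  increments=[
    [0,-0.08,0,0.05,0],
    [0,-0.17,0,0.11,0],
  ],
)

```text
time_s: 27.37
tcp_pos: [589.9, 197.3, 17.4]
tool_rot: [0.308, 2.547, -0.082]
contact_force: [-2.2, -0.0, 0.7]
grip_width: 0.7
grip_force: 0.7
```

>>> play_rows(
  increments=[
    [0,-0.08,0,0.05,0],
    [0,-0.17,0,0.11,0],
  ],
)

```text
time_s: 27.53
tcp_pos: [591.8, 196.9, 17.3]
tool_rot: [0.308, 2.547, -0.082]
contact_force: [-3.3, 0.2, -0.1]
grip_width: 0.2
grip_force: 1.0
```

>>> play_rows(
  increments=[
    [0,-0.08,0,0.05,0],
    [0,-0.17,0,0.11,0],
  ],
)

```text
time_s: 27.7
tcp_pos: [593.8, 196.4, 17.4]
tool_rot: [0.308, 2.547, -0.082]
contact_force: [-3.1, 0.2, 0.2]
grip_width: 0.4
grip_force: 1.1
```

>>> play_rows(
  increments=[
    [0,-0.08,0,0.05,0],
    [0,-0.17,0,0.11,0],
  ],
)

```text
time_s: 27.87
tcp_pos: [595.8, 195.9, 17.4]
tool_rot: [0.309, 2.547, -0.082]
contact_force: [-2.3, 0.2, -0.1]
grip_width: 0.3
grip_force: 1.1
```

>>> play_rows(
  increments=[
    [0,-0.08,0,0.05,0],
    [0,-0.17,0,0.11,0],
  ],
)

```text
time_s: 28.03
tcp_pos: [597.8, 195.3, 17.4]
tool_rot: [0.309, 2.547, -0.082]
contact_force: [-2.3, 0.5, 0.1]
grip_width: 0.3
grip_force: 1.1
```

>>> play_rows(
  increments=[
    [0,-0.08,0,0.05,0],
    [0,-0.17,0,0.11,0],
  ],
)

```text
time_s: 28.2
tcp_pos: [599.8, 194.9, 17.4]
tool_rot: [0.309, 2.547, -0.082]
contact_force: [-1.7, 0.3, 0.5]
grip_width: 0.6
grip_force: 1.1
```

>>> play_rows(
  increments=[
    [0,-0.08,0,0.05,0],
    [0,-0.17,0,0.11,0],
  ],
)

```text
time_s: 28.37
tcp_pos: [601.3, 194.6, 17.2]
tool_rot: [0.308, 2.548, -0.081]
contact_force: [-8.6, 0.3, 4.3]
grip_width: 0.4
grip_force: 4.2
```

>>> play_rows(
  increments=[
    [0,-0.08,0,0.05,0],
    [0,-0.17,0,0.11,0],
  ],
)

```text
time_s: 28.53
tcp_pos: [601.7, 194.7, 17.0]
tool_rot: [0.307, 2.55, -0.081]
contact_force: [-19.2, 0.6, 12.8]
grip_width: 0.3
grip_force: 9.2
```

I felt the stop: force rose sharply at a TCP that puts the face at dock x ≈ 87 mm, within the given range. I'll back off gently.

>>> play_rows(
  increments=[
    [0,0.08,0,-0.05,0],
    [0,0.25,0,-0.16,0],
    [0,0.5,0,-0.33,0],
    [0,1.3,0,-0.82,0],
    [0,2.5,0,-1.65,0],
    [0,5,0,-3.3,0],
    [0,7.5,0,-5,0],
    [0,10,0,-6.6,0],
    [0,12.5,0,-8.2,0],
    [0,12.5,0,-8.2,0],
  ],
)

```text
time_s: 29.37
tcp_pos: [453.7, 231.3, 17.5]
tool_rot: [0.301, 2.551, -0.079]
contact_force: [0.3, 0.1, -0.5]
grip_width: 0.5
grip_force: 0.0
```

```bash
python3 go.py 448 232 150 166.2
python3 - <<'E'
from h import *
np.set_printoptions(precision=1,suppress=True)
p,d=shot("scene","scene9");a=np.load("pics/scene0.npz")["p"]
# bystanders & hood unmoved: diff around known spots
for nm,X in(("dropper",[499,33,50]),("blue",[544,-25,25]),("die",None),("hood",[650,165,83])):
    u=proj("scene",[X])[0].astype(int) if X else np.array([236,207])
    T=a[u[1]-15:u[1]+15,u[0]-15:u[0]+15];S=p[u[1]-25:u[1]+25,u[0]-25:u[0]+25]
    r=cv2.matchTemplate(S,T,cv2.TM_CCOEFF_NORMED);_,m,_,l=cv2.minMaxLoc(r);print(nm,round(m,3),np.array(l)-10)
# apron should be empty: mean colour compare with initial
u=proj("scene",[[525,213,6]])[0].astype(int);print("apron",a[u[1]-3:u[1]+4,u[0]-3:u[0]+4].mean((0,1)),p[u[1]-3:u[1]+4,u[0]-3:u[0]+4].mean((0,1)))
# mouth interior depth along the line toward near wall/cap
for X in([593,196,22],[594,196,27],[636,186,60]):
    u=proj("scene",[X])[0];i=np.round(u).astype(int);c=get_calibration("scene");print(X,u,"exp depth",(np.array(c["R"])@X+c["t"])[2],"got",d[i[1],i[0]],p[i[1],i[0]])
E
```

```text
t 29.37 tcp [453.7 231.3  17.5] tilt [ 0.531 -0.12  -0.839] yaw 166.37 w 0.5 q [-0.48  0.55 -0.54  2.34  1.56  0.79 -1.01] F [ 0.3  0.1 -0.5]
-> cm [ -6.73   0.03 -11.43] roll 0.003
dropper 0.999 [0 0]
blue 0.999 [0 0]
die 0.998 [0 0]
hood 0.999 [0 0]
apron [228.5 229.  222.1] [228.5 229.1 222.3]
[593, 196, 22] [307.5 249. ] exp depth 941.8225221436885 got 966.6248 [125 123 117]
[594, 196, 27] [307.9 246.6] exp depth 939.3834483487269 got 969.8105 [122 123 117]
[636, 186, 60] [326.3 224.3] exp depth 940.1713050536587 got 900.7623 [237 232 226]
```

Run:
```python
from h import *
np.set_printoptions(precision=0,suppress=True,linewidth=150)
d=np.load("pics/scene9.npz")["d"];p=np.load("pics/scene9.npz")["p"];c=get_calibration("scene");K,D,R,t=[np.array(c[k],float) for k in("intrinsics","D","R","t")]
v,u=np.mgrid[205:265,285:330];z=d[v,u].ravel()
nn=cv2.undistortPoints(np.c_[u.ravel(),v.ravel()].astype(float)[:,None],K,D)[:,0]
P=(np.c_[nn,np.ones(len(nn))]*z[:,None]-t)@R
a=np.radians(-13.8);e=np.array([np.cos(a),np.sin(a),0]);n=np.array([-np.sin(a),np.cos(a),0])
Q=P-[542.1,209.4,0];X=Q@e-66;Y=Q@n;Z=P[:,2]
m=(X>-14)&(X<100)&(abs(Y)<32)&(Z>9)&(Z<75)
print(m.sum());
o=np.argsort(X[m])
print(np.c_[X[m],Y[m],Z[m],u.ravel()[m],v.ravel()[m],p[v,u].reshape(-1,3)[m]][o][::max(1,m.sum()//40)])
```

```text
150
[[-14.  30.  17. 298. 243. 106. 104. 103.]
 [-13.  31.  13. 298. 244.  97.  98.  98.]
 [-12. -23.  12. 315. 259. 104. 104. 102.]
 [-11.  30.  13. 299. 244.  95.  98.  95.]
 [ -9.  30.  14. 300. 243.  96.  96.  97.]
 [ -8.  28.  10. 301. 245.  95.  96.  94.]
 [ -6.  27.  15. 302. 243. 100. 101. 100.]
 [ -4.  26.   9. 303. 245. 105. 108. 103.]
 [ -3.  28.  11. 303. 244.  98.  99.  98.]
 [ -0.  28.   9. 304. 244. 100. 101.  99.]
 [  2.  28.  15. 305. 241. 103. 101. 101.]
 [  3.   3.  21. 313. 245. 116. 116. 110.]
 [  3.  10.  10. 311. 248. 118. 118. 114.]
 [  3.  20.  25. 308. 239. 114. 114. 110.]
 [  3.   7.  28. 312. 241. 121. 122. 114.]
 [  3.  -6.  22. 316. 247. 125. 125. 119.]
 [  3.  13.   9. 310. 247. 122. 123. 117.]
 [  3.  -2.  24. 315. 245. 117. 116. 114.]
 [  3.   7.  16. 312. 246. 116. 116. 110.]
 [  3.  17.  19. 309. 242. 118. 117. 113.]
 [  3.   7.  11. 312. 248. 120. 120. 115.]
 [  4.  -2.  22. 315. 246. 119. 119. 115.]
 [  4.   2.  27. 314. 243. 119. 119. 114.]
 [  4.  14.  14. 310. 245. 120. 119. 113.]
 [  4.   8.  22. 312. 243. 112. 114. 110.]
 [  4.  18.  26. 309.
[... 354 characters left out ...]
 116. 111.]
 [  5.   3.  27. 314. 242. 122. 123. 118.]
 [  5.  19.  12. 309. 244. 115. 117. 113.]
 [  5.   0.  17. 315. 247. 119. 118. 114.]
 [  6.  -2.  16. 316. 248. 122. 120. 113.]
 [  6.  17.  28. 310. 238. 123. 125. 120.]
 [  7.   9.  28. 313. 240. 127. 126. 122.]
 [  7.  22.  27. 309. 237. 135. 134. 128.]
 [  7.  13.  28. 312. 239. 115. 116. 111.]
 [  9.  31.  13. 307. 240. 103. 102. 101.]
 [ 18.  30.  17. 311. 237. 117. 117. 111.]
 [ 20.  30.  13. 312. 238. 106. 106. 104.]
 [ 21.  21.  13. 315. 240. 120. 120. 116.]
 [ 23.  30.  12. 313. 238. 104. 105. 103.]
 [ 24.  31.  13. 313. 237. 100. 101.  98.]
 [ 25.  30.  15. 314. 236. 106. 103. 103.]
 [ 29.  28.  10. 316. 238. 115. 114. 110.]]
```

The depth image shows the tray's near wall square at dock x ≈ 3.5 mm. That is 21 mm inside the hood and agrees with the stop I felt. The bystanders haven't moved, and the arm is clear of everything. I'm handing in.

```bash
python3 -c "
from bench import *
print(finish_job())"
```

```text
the job is handed in; nothing more can be done
None
```

The job is handed in at about 29 s: the tray is home against the end stop, at the depth where the lever should be held pressed, and the dropper and die sleeve haven't moved. The vial was upright in the collar before the push, but the hood now hides the vial and the lever, so I couldn't see either one at the end.

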